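Knock a jammed milling ball out of the amber bottle

ROBOT

A 6-joint arm with a two-finger parallel gripper is mounted at the origin on the work surface. World frame = base frame: x ahead of the robot, y to its left, z up, the work surface at z = 0. Lengths are in m, angles in rad, forces in N, time in s.
With the tool pointing down it reaches from about 0.4 to 0.825 m from the base axis. Payload 7 kg.
Tool frame: the origin (TCP) lies on the mounting face of the last link; the fingertips stand 178 mm ahead of it and the grasp point (between the pads) lies 159 mm ahead of it (env.tcp_to_grasp is the distance from the TCP to the grasp point, in m); z points along the fingers, y is the direction in which the jaws open and shut (so a half turn about z gives the same grasp; the last joint's range is limited). The gripper opens to 88 mm and grips with 3 to 60 N. Pads are 19 mm wide; open, the fingers measure 130 mm over their backs; the gripper's body (78 mm by 193 mm) begins 47 mm behind the grasp point.
Start: joints at [1.564, 0.359, 0.012, 0, -1.224, -0.288], TCP at [0.196, 0.646, 0.405] pointing down, gripper open.
Joint ranges: [-3.07, 3.07], [-1.43, 2.12], [-1.02, 1.25], [-3.03, 1.67], [-3.05, -0], [-3.03, 3.03]. Speed limits (rad/s): [2.39, 2.39, 3.01, 3.14, 3.14, 3.14].

INTERFACE

Orientations are given as a rotation vector (axis times angle).
In Python, from plant import env gives the robot as it stands.
- The arm moves only by the shell command python3 -m crank 'ROWS' [FORCE]. ROWS is JSON, one flat list of numbers, 7 for each row, row after row: the shift along the tool's x, y, z as a fraction of full scale, then the turn, a rotation vector about the tool's x, y, z as a fraction of full scale, then the gripper command: -1 is shut, 1 is fully open, values between are in proportion. A call has 1 to 12 rows; each row shifts and turns the pose as measured when the row begins, along the tool's axes as they then stand; what a row does not reach is not made up. Full scale, the value 1, is 10 cm for a shift and pi rad for a turn. A row lasts 1/8 s, in which the tool goes at most 62.5 mm and 10.7 degrees, less where a joint would pass 70% of its speed; a pose out of reach is approached as far as the arm can. A call with a number of a shift or a turn outside -1 to 1 is refused whole. A call with a gripper value outside its range is refused whole. The fingers move at their own pace and stop on an object; FORCE is the grip in N (left out, the last holds). Time passes only in rows, so rows that do not move let the fingers close. It gives the time, the measured TCP pose, the force and the opening at its end, in the units of the state.
- env.state(): the state, without advancing time (a new reading comes with each control period).
- env.grab_frame(name): name is "scene" or "top" or "wrist"; returns a dict with "color" (384x512x3 uint8, blue, green, red), "camera_matrix" (3x3 intrinsics, pixels), "distortion" ([k1, k2, p1, p2, k3] as OpenCV has them; the pictures are not rectified), "cam_to_world" (4x4, takes a point from camera to world coordinates); the wrist camera has in their place "hand_eye" (4x4, takes a point from camera to tool coordinates, whose origin is the TCP and whose axes are the flange's). Camera axes: x right, y down, z forward; pixel columns grow to the right and rows downward; lengths in m; the calibration is good to about 2 mm. A picture is of the moment at which its call begins: read the wrist's pose just before it. There is no depth.
- env.hand_in(): hands the job in, once; it reports no verdict.
The state is a dict: "t": time; "q": joint angles; "joint_velocities": joint speeds; "effort": joint torques, N m; "ee_pos": TCP position; "eef_rot": TCP orientation; "wrist_force": force on the tool from outside, world axes, zero at the start; "moment": the same for the moment, N m; "grip_width": finger opening in m.
Only numpy, scipy, OpenCV 4.12 (cv2) and the standard library are available. Lean on these libraries where they do the work, as an engineer would, in place of code of your own. Each camera call takes 0.05 s, during which the arm holds its last target. There are 200 camera calls.

TASK

A black milling ball is jammed in the neck of the amber bottle, pinched by its brass collar, which has slipped off-centre. Take the bottle from the rack, tip it mouth down over the white tray and tap its rim on the tray's dark knocking bar until the ball drops into the tray, then lay the empty bottle back in its own bay of the rack, as it lay before. Leave the green and blue bottles alone.

Things in the scene. Friction and masses are not known exactly. Their poses are not given: they have to be found in the camera images.
- amber_mid (a point): amber glass bottle lying in a bay of a pale wood rack; point at the centre of its square body, 90 (x) x 40 x 40 mm, 0.1-0.2 kg, flat sides. Mouth at -x, z up as it lies. Neck, 28 across, ends at x = -65; the brass collar (rim) fills x = -65 to -72. It rests on two rails at x = +-36 with cheeks 8 mm below its axis and 6 mm play; sides are free to grip at x = -30 to 30. Next bottle 90 mm away.
- collar (a joint): brass collar on the amber bottle's mouth, ring 38 mm across; slides stiffly along the bottle's z, stays where pushed. Value in m: 0 = slipped 9 mm to the underside (lower edge 28 mm below the bottle's axis), 0.009 = centred (19 mm below). Starts at 0-0.0015. About 2.5 N on its underside shifts it; from 0.007 on the ball rolls out if the mouth points 20 degrees or more below level (35 is good).
- ball_center (a point): centre of the black ceramic milling ball, 19 mm across, 14 g, at the start jammed in the neck of the amber bottle just behind the collar, about 55 mm from the body's centre towards the mouth. Its axes mean nothing.
- bar_top (a point): centre of the top face of the dark steel knocking bar, 20 (x) x 180 mm (y), top 40 mm above the table, on one edge (the left, seen by the robot) of a fixed white tray. z up, x away from the tray: the tray's inside runs from x = -10 to -154 mm, y = -84 to 84 mm, floor 34 mm below the bar's top, other walls 30 mm high. Tap with the bottle's x along the bar's x, so that the mouth points over the tray.
- green_mid (a point): bystander: green square glass bottle of the same shape and size, lying in another bay of the rack, its collar straight and no ball in it; leave it alone. Point at the centre of its body; axes as for amber_mid.
- blue_mid (a point): bystander: blue square glass bottle of the same shape and size, lying in another bay of the rack, its collar straight and no ball in it; leave it alone. Point at the centre of its body; axes as for amber_mid.
Not all that is in view belongs to the job. What is shaped like the part that bears amber_mid but red is not meant.

How it is judged:
On the way:
1. the amber bottle, tipped mouth down by at least 15 degrees, is tapped on the knocking bar (angle between amber_mid's own x axis and vertical below 1.31 rad and contact force between amber and tray above 1 N).
At the end, for the whole second after the job is handed in: the ball lies on the tray's floor, inside its walls, and the amber bottle lies at rest in its own bay, its centre within 20 mm of where it was at the start and its z axis within 7 degrees of upright (x of ball_center in the frame of bar_top between -0.156 and -0.008 m and y of ball_center in the frame of bar_top between -0.086 and 0.086 m and z of ball_center in the frame of bar_top below -0.012 m and distance of amber_mid from where it was at the start of the episode below 0.02 m and angle between amber_mid's own z axis and vertical below 0.12 rad and linear speed of amber below 0.02 m/s); the robot touches nothing.
It fails at once if the green or the blue bottle is moved more than 25 mm (distance of any of green_mid, blue_mid from where it was at the start of the episode above 0.025 m).
It also fails if it takes over 45 s, if anything falls off the work surface, if the arm or the gripper's body presses on something with over 40 N, if the wrist force passes 120 N, or if a joint passes its speed limit or range.

## Working session

There is one attempt and no reset: what is moved stays moved. The work goes in short steps, Python scripts to look and compute and a shell command to move; the robot and the scene stay as the last step left them, time stands still between calls to the robot, and variables do not carry over. Pictures are saved under pics/ and viewed, about 8 in all and at most 12, crops included, and the job is handed in when it is done.

```bash
ls; mkdir -p pics; python3 - <<'E'
from plant import env
import cv2,numpy as np
s=env.state();print({k:np.round(v,3).tolist() for k,v in s.items()}, env.tcp_to_grasp)
ims=[]
for n in("scene","top"):
    f=env.grab_frame(n);cv2.imwrite(f"pics/{n}0.png",f["color"]);np.savez(f"{n}0.npz",**{k:np.array(v) for k,v in f.items()})
    print(n,np.round(f["camera_matrix"],1).tolist(),np.round(f["distortion"],4),np.round(f["cam_to_world"],3).tolist())
E
```

```text
pics
{'t': 0.0, 'q': [1.564, 0.359, 0.011, -0.0, -1.224, -0.288], 'joint_velocities': [0.0, 0.001, 0.001, 0.0, 0.001, 0.001], 'effort': [-0.001, -58.271, 29.306, 6.998, 0.007, -0.0], 'ee_pos': [0.196, 0.646, 0.404], 'eef_rot': [3.106, -0.461, -0.0], 'wrist_force': [0.575, -0.578, 0.024], 'moment': [0.023, -0.043, 0.042], 'grip_width': 0.088} 0.1593
scene [[354.3, 0.0, 256.1], [0.0, 354.3, 196.4], [0.0, 0.0, 1.0]] [-0.0313  0.      0.      0.      0.    ] [[0.243, 0.607, -0.756, 1.28], [0.97, -0.149, 0.193, -0.16], [0.004, -0.78, -0.625, 0.675], [0.0, 0.0, 0.0, 1.0]]
top [[417.8, 0.0, 255.6], [0.0, 417.8, 183.9], [0.0, 0.0, 1.0]] [0.0168 0.     0.     0.     0.    ] [[-0.015, -0.991, 0.135, 0.45], [-1.0, 0.018, 0.018, 0.009], [-0.021, -0.135, -0.991, 0.93], [0.0, 0.0, 0.0, 1.0]]
```

View pics/scene0.png

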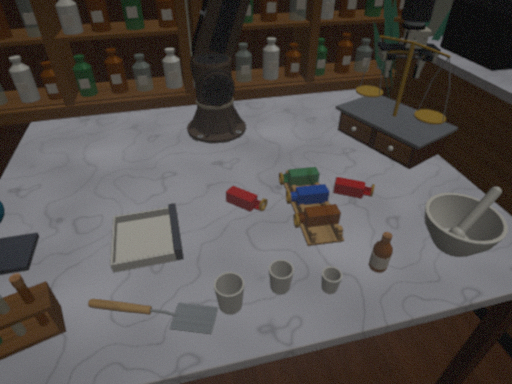

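View pics/top0.png

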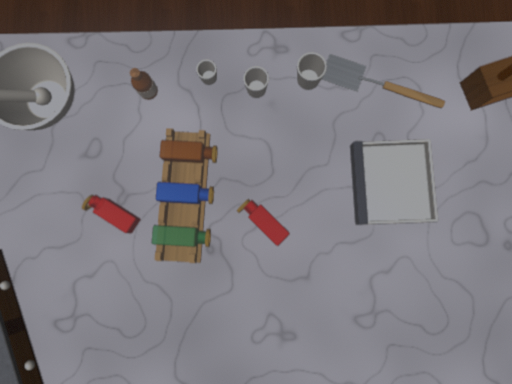

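Candidates for the amber bottle:
- Orange-brown bottle lying in the rack: top (182,151), scene (322,214). This fits the description.
- Upright brown bottle: top (143,83), scene (382,252). Not lying in a rack.
- Red decoys: top (113,213) and (268,222).
- Blue and green bottles: bystanders.

The bar is at top (360,183). I'll check the choice in a close crop.

```bash
python3 - <<'E'
import cv2,numpy as np
a=cv2.imread("pics/top0.png");b=cv2.imread("pics/scene0.png")
c1=cv2.resize(a[120:270,145:225],None,fx=4,fy=4,interpolation=cv2.INTER_CUBIC)
c2=cv2.resize(b[160:250,270:350],None,fx=5,fy=5,interpolation=cv2.INTER_CUBIC)
c=np.zeros((600,320+400,3),np.uint8);c[:600,:320]=c1;c[:450,320:]=c2
cv2.imwrite("pics/crop1.png",np.clip(c*1.5,0,255).astype(np.uint8))
for n,im in(("top",a),("scene",b)):
    h=cv2.cvtColor(im,cv2.COLOR_BGR2HSV)
    x0,y0,x1,y1=(140,120,230,270) if n=="top" else(270,160,350,250)
    for nm,lo,hi in(("amber",(5,150,60),(15,255,255)),("blue",(105,150,50),(130,255,255)),("green",(45,80,30),(90,255,255))):
        m=cv2.inRange(h,lo,hi);k=np.zeros_like(m);k[y0:y1,x0:x1]=m[y0:y1,x0:x1]
        cs=cv2.findContours(k,0,2)[0];C=max(cs,key=cv2.contourArea);print(n,nm,cv2.contourArea(C),np.round(cv2.minAreaRect(C),1) if 0 else cv2.minAreaRect(C))
print(cv2.cvtColor(a,cv2.COLOR_BGR2HSV)[151,165:220:4].tolist())
E
```

```text
top amber 309.5 ((184.5, 150.5), (15.0, 31.0), 90.0)
top blue 646.5 ((177.21461486816406, 192.28099060058594), (40.776145935058594, 17.427980422973633), 3.814074993133545)
top green 647.0 ((173.27212524414062, 235.4181671142578), (40.909183502197266, 17.82709312438965), 3.814074993133545)
scene amber 247.0 ((321.9455261230469, 210.45542907714844), (10.845906257629395, 31.642183303833008), 84.2894058227539)
scene blue 232.5 ((309.1838073730469, 191.49729919433594), (10.709430694580078, 35.35151672363281), 81.02737426757812)
scene green 162.0 ((302.99847412109375, 172.4722900390625), (8.486912727355957, 28.012359619140625), 86.8201675415039)
[[13, 147, 116], [12, 147, 118], [12, 148, 114], [12, 152, 114], [11, 151, 115], [12, 153, 115], [12, 151, 115], [12, 152, 114], [11, 149, 113], [11, 126, 87], [11, 144, 101], [10, 142, 99], [19, 137, 121], [11, 32, 112]]
```

View pics/crop1.png

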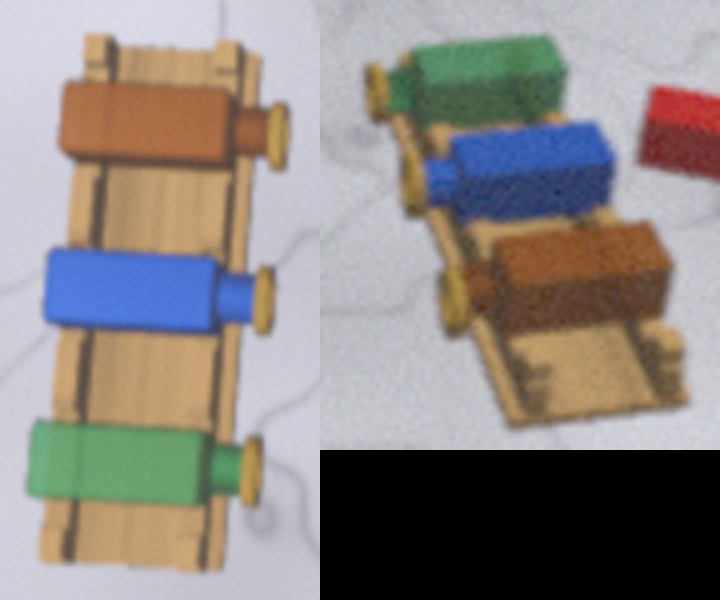

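The crop confirms the choice: the amber body in the rack is at top (182,151), and its collar hangs low at scene (298,218). I'll triangulate the body corners and measure the bar.

```bash
cat > h.py <<'E'
import numpy as np,cv2
def ray(px,f,T=None):
    p=cv2.undistortPoints(np.array([[px]],float),np.array(f["camera_matrix"]),np.array(f["distortion"])).ravel()
    T=np.array(f["cam_to_world"]) if T is None else T
    d=T[:3,:3]@[p[0],p[1],1];return T[:3,3],d/np.linalg.norm(d)
def plane(px,f,z,T=None):
    o,d=ray(px,f,T);return o+d*(z-o[2])/d[2]
def tri(r1,r2):
    A=0;b=0
    for o,d in(r1,r2):
        P=np.eye(3)-np.outer(d,d);A=A+P;b=b+P@o
    x=np.linalg.solve(A,b);return x,[np.linalg.norm(np.cross(x-o,d)) for o,d in(r1,r2)]
E
python3 - <<'E'
from h import *
t=np.load("top0.npz");s=np.load("scene0.npz")
C=lambda x,y:(145+x/4-.4,120+y/4-.4);S=lambda x,y:(270+(x-320)/5-.4,160+y/5-.4)
P=[]
for a,b in((C(230,88),S(503,285)),(C(68,82),S(672,265)),(C(230,160),S(497,238)),(C(62,150),S(660,225))):
    x,e=tri(ray(a,t),ray(b,s));P.append(x);print(np.round(x,4),np.round(e,4))
print("top centre",np.mean(P,0))
h=cv2.cvtColor(t["color"],cv2.COLOR_BGR2HSV)
m=cv2.inRange(h,(0,0,0),(180,255,75));k=np.zeros_like(m);k[130:235,340:380]=m[130:235,340:380]
c=max(cv2.findContours(k,0,2)[0],key=cv2.contourArea);bx=cv2.boxPoints(cv2.minAreaRect(c));print(bx.tolist())
W=[plane(p,t,.04) for p in bx];print(np.round(W,4),np.mean(W,0))
m=cv2.inRange(h,(0,0,130),(180,255,255))
for z in (.02,.045,.065):
  print(z,[np.round(plane(p,t,z),4).tolist() for p in (C(68,82),C(230,88),C(232,160),C(62,150))])
E
```

```text
[0.6588 0.1335 0.0699] [0.0025 0.0025]
[0.6646 0.222  0.0694] [0. 0.]
[0.6218 0.1386 0.069 ] [0.0026 0.0026]
[0.6297 0.2283 0.0661] [0.003 0.003]
top centre [0.64371474 0.1806019  0.06860055]
[[350.0862731933594, 142.32403564453125], [361.8181457519531, 141.68118286132812], [366.2522277832031, 222.60260009765625], [354.5203552246094, 223.24545288085938]]
[[ 0.6586 -0.1811  0.04  ]
 [ 0.6594 -0.2064  0.04  ]
 [ 0.4848 -0.2071  0.04  ]
 [ 0.4838 -0.1824  0.04  ]] [ 0.57165916 -0.19425378  0.04      ]
0.02 [[0.6769, 0.2342, 0.02], [0.6716, 0.1434, 0.02], [0.6307, 0.1422, 0.02], [0.6382, 0.237, 0.02]]
0.045 [[0.6707, 0.228, 0.045], [0.6656, 0.1397, 0.045], [0.6258, 0.1385, 0.045], [0.633, 0.2307, 0.045]]
0.065 [[0.6657, 0.223, 0.065], [0.6607, 0.1367, 0.065], [0.6218, 0.1356, 0.065], [0.6289, 0.2257, 0.065]]
```

```bash
cat >> h.py <<'E'
from scipy.spatial.transform import Rotation as Rn
def need(yaw,tip,g):
    """bottle frame: yaw = dir of bottle x (deg), tip = mouth-down deg, g = wanted grasp point; prints tool shift, turn fractions"""
    from plant import env
    s=env.state();R=Rn.from_rotvec(s["eef_rot"]);p=np.array(s["ee_pos"])
    y=np.radians(yaw);bx=np.array([np.cos(y),np.sin(y),0])
    X=-bx;Z=np.array([0,0,-1.]);Y=np.cross(Z,X)
    Rt=Rn.from_matrix(np.c_[X,Y,Z])*Rn.from_rotvec([0,-np.radians(tip),0])
    tcp=np.array(g)-env.tcp_to_grasp*Rt.as_matrix()[:,2]
    gp=p+env.tcp_to_grasp*R.as_matrix()[:,2]
    print("t",round(s["t"],2),"tcp",np.round(p,4),"grasp",np.round(gp,4),"F",np.round(s["wrist_force"],1),"w",round(s["grip_width"],4))
    print("shift now-frame",np.round(R.inv().apply(tcp-p)/.1,3),"shift target-frame",np.round(Rt.inv().apply(tcp-p)/.1,3),"turn",np.round((R.inv()*Rt).as_rotvec()/np.pi,4))
E
python3 -m crank '[0,0,0,0,0,0.054,0.36, 0,0,0,0,0,0.054,0.36, 0,0,0,0,0,0.054,0.36, 0,0,0,0,0,0.054,0.36, 0,0,0,0,0,0.054,0.36, 0,0,0,0,0,0.054,0.36, 0,0,0,0,0,0.054,0.36, 0,0,0,0,0,0.054,0.36]' 50
python3 -c "
from h import *
need(86,0,(.640,.166,.20))"
```

```text
t: 1.1
ee_pos: [0.1957, 0.6449, 0.3991]
eef_rot: [2.073, -2.35, 0.009]
wrist_force: [0.3, 0.2, -0.1]
grip_width: 0.0598
t 1.1 tcp [0.1957 0.6449 0.3991] grasp [0.1954 0.6434 0.2398] F [ 0.3  0.2 -0.1] w 0.0598
shift now-frame [ 4.192 -5.007  0.435] shift target-frame [ 4.467 -4.766  0.398] turn [ 0.0003 -0.0031 -0.0177]
```

```bash
python3 -m crank '[0.41,-0.43,0,0,0,-0.018,0.36, 0.41,-0.43,0,0,0,0,0.36, 0.41,-0.43,0,0,0,0,0.36, 0.41,-0.43,0,0,0,0,0.36, 0.41,-0.43,0,0,0,0,0.36, 0.41,-0.43,0,0,0,0,0.36, 0.41,-0.43,0,0,0,0,0.36, 0.41,-0.43,0,0,0,0,0.36, 0.41,-0.43,0,0,0,0,0.36, 0.41,-0.43,0,0,0,0,0.36, 0.3,-0.4,0,0,0,0,0.36, 0,0,0,0,0,0,0.36]'
python3 - <<'E'
from h import *
need(86,0,(.640,.166,.20))
E
```

```text
t: 2.6
ee_pos: [0.6427, 0.1556, 0.3982]
eef_rot: [2.134, -2.285, 0.011]
wrist_force: [-0.6, 0.6, -0.7]
grip_width: 0.0599
t 2.6 tcp [0.6427 0.1556 0.3982] grasp [0.6416 0.1531 0.239 ] F [-0.6  0.6 -0.7] w 0.0599
shift now-frame [-0.108  0.032  0.388] shift target-frame [-0.102  0.034  0.389] turn [ 0.0017 -0.0051  0.0004]
```

Above the bottle now, so I'll take a wrist camera look to refine the pose.

```bash
python3 - <<'E'
from h import *
from plant import env
s=env.state();f=env.grab_frame("wrist")
T=np.eye(4);T[:3,:3]=Rn.from_rotvec(s["eef_rot"]).as_matrix();T[:3,3]=s["ee_pos"];T=T@np.array(f["hand_eye"])
np.savez("w1.npz",T=T,**{k:np.array(v) for k,v in f.items()})
cv2.imwrite("pics/w1.png",f["color"])
print(np.round(T,3).tolist())
h=cv2.cvtColor(f["color"],cv2.COLOR_BGR2HSV)
for nm,lo,hi in(("amber",(5,130,60),(14,255,255)),("blue",(105,150,50),(130,255,255))):
    m=cv2.inRange(h,lo,hi);C=max(cv2.findContours(m,0,2)[0],key=cv2.contourArea);r=cv2.minAreaRect(C);print(nm,r,cv2.contourArea(C))
    W=[plane(p,f,.068,T) for p in cv2.boxPoints(r)];print(np.round(W,4).tolist(),np.mean(W,0))
E
```

```text
[[-0.998, 0.066, 0.014, 0.637], [0.068, 0.955, 0.29, 0.072], [0.006, 0.29, -0.957, 0.38], [0.0, 0.0, 0.0, 1.0]]
amber ((16.999996185302734, 141.99998474121094), (33.99999237060547, 187.99996948242188), 0.0) 2351.0
[[0.9633, 0.2052, 0.068], [0.8942, -0.0054, 0.068], [0.8572, -0.0016, 0.068], [0.9182, 0.2078, 0.068]] [0.90822895 0.10149288 0.068     ]
blue ((328.6881408691406, 199.11883544921875), (32.83622741699219, 71.34416961669922), 5.710593223571777) 1946.5
[[0.5778, 0.2262, 0.068], [0.569, 0.1389, 0.068], [0.5318, 0.1452, 0.068], [0.5377, 0.2336, 0.068]] [0.55406234 0.1859784  0.068     ]
```

View pics/w1.png

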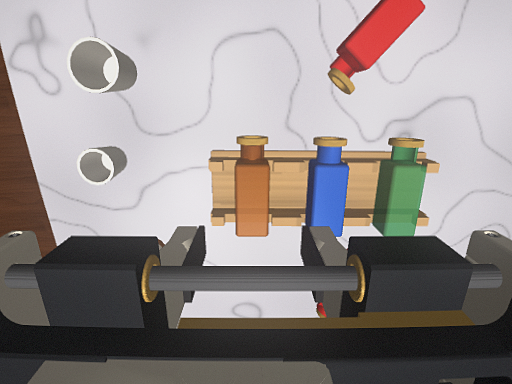

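The wrist view shows amber left at (252,197), with blue at (327,199) and green at (400,200) to its right. The mask caught the table's edge, so I'll restrict it.

```bash
python3 - <<'E'
from h import *
w=np.load("w1.npz");T=w["T"]
h=cv2.cvtColor(w["color"],cv2.COLOR_BGR2HSV)
def f(nm,lo,hi,u0,u1,v0,v1):
    m=cv2.inRange(h,lo,hi);k=np.zeros_like(m);k[v0:v1,u0:u1]=m[v0:v1,u0:u1]
    C=max(cv2.findContours(k,0,2)[0],key=cv2.contourArea);r=cv2.minAreaRect(C);print(nm,r,cv2.contourArea(C))
    W=np.array([plane(p,w,.068,T) for p in cv2.boxPoints(r)]);print(np.round(W,4).tolist(),W.mean(0))
f("amber",(3,165,60),(13,255,255),225,280,160,245)
f("blue",(105,150,50),(130,255,255),300,355,168,245)
f("collars",(17,120,60),(28,255,255),230,275,130,149)
print(h[200,225:280:5].tolist(),h[150:245:8,250].tolist())
E
```

```text
amber ((258.0, 185.0), (36.0, 20.0), 90.0) 318.0
[[0.6458, 0.1394, 0.068], [0.6232, 0.141, 0.068], [0.6255, 0.1841, 0.068], [0.6489, 0.1824, 0.068]] [0.63582941 0.16173532 0.068     ]
blue ((328.5495300292969, 200.5049591064453), (32.83622741699219, 68.55805969238281), 5.710593223571777) 1881.5
[[0.5778, 0.2262, 0.068], [0.5693, 0.1421, 0.068], [0.532, 0.1484, 0.068], [0.5377, 0.2336, 0.068]] [0.55420069 0.18757224 0.068     ]
collars ((252.0, 140.0), (8.0, 30.0), 90.0) 203.0
[[0.6553, 0.104, 0.068], [0.6225, 0.1063, 0.068], [0.6229, 0.115, 0.068], [0.656, 0.1128, 0.068]] [0.63917216 0.10952589 0.068     ]
[[17, 107, 186], [16, 105, 189], [14, 129, 138], [13, 157, 192], [12, 158, 191], [13, 156, 190], [13, 161, 189], [13, 160, 190], [13, 163, 192], [17, 109, 188], [17, 109, 184]] [[11, 152, 154], [11, 159, 160], [12, 159, 152], [13, 162, 183], [13, 164, 187], [13, 162, 189], [13, 162, 192], [13, 156, 194], [13, 151, 197], [13, 144, 203], [12, 139, 204], [138, 6, 228]]
```

```bash
python3 - <<'E'
from h import *
w=np.load("w1.npz");T=w["T"]
h=cv2.cvtColor(w["color"],cv2.COLOR_BGR2HSV)
m=cv2.inRange(h,(9,120,165),(14,255,255));k=np.zeros_like(m);k[157:245,228:276]=m[157:245,228:276]
C=max(cv2.findContours(k,0,2)[0],key=cv2.contourArea);r=cv2.minAreaRect(C);print(r,cv2.boundingRect(C))
for v in(175,200,225):
    c=np.where(k[v])[0];a,b=c.min()-.5,c.max()+.5
    A,B=plane((a,v),w,.068,T),plane((b,v),w,.068,T);print(v,a,b,np.round(A,4),np.round(B,4),np.round((A+B)/2,4))
c=np.where(k[:,252])[0];print(c.min(),c.max(),[np.round(plane((252,v),w,.068,T),4) for v in(c.min()-.5,c.max()+.5)])
E
```

```text
((252.0, 201.0), (68.0, 30.0), 90.0) (237, 167, 31, 69)
175 236.5 267.5 [0.6595 0.1478 0.068 ] [0.6243 0.1502 0.068 ] [0.6419 0.149  0.068 ]
200 236.5 267.5 [0.662  0.1778 0.068 ] [0.6259 0.1803 0.068 ] [0.6439 0.1791 0.068 ]
225 236.5 266.5 [0.6647 0.2095 0.068 ] [0.6287 0.212  0.068 ] [0.6467 0.2107 0.068 ]
158 235 [array([0.6405, 0.1289, 0.068 ]), array([0.6471, 0.2246, 0.068 ])]
```

```bash
python3 -m crank '[-0.11,0.03,0.3,0.002,-0.005,0,0.36, 0,0,0.5,0,0,0,0.36, 0,0,0.3,0,0,0,0.36, 0,0,0.1,0,0,0,0.36]'
python3 - <<'E'
from h import *
need(85.6,0,(.6428,.1645,.051))
E
```

```text
t: 3.15
ee_pos: [0.6373, 0.1703, 0.2766]
eef_rot: [-2.145, 2.29, -0.001]
wrist_force: [-0.3, -0.2, -0.2]
grip_width: 0.0599
t 3.15 tcp [0.6373 0.1703 0.2766] grasp [0.6378 0.1706 0.1173] F [-0.3 -0.2 -0.2] w 0.0599
shift now-frame [ 0.056 -0.057  0.663] shift target-frame [ 0.053 -0.059  0.663] turn [-0.0009  0.0008  0.0037]
```

```bash
python3 -m crank '[0.055,-0.057,0,0,0,0.0037,0.36, 0,0,0.3,0,0,0,0.36, 0,0,0.1,0,0,0,0.36]'
python3 - <<'E'
from h import *
need(85.6,0,(.6428,.1645,.051))
E
```

```text
t: 3.52
ee_pos: [0.6442, 0.1657, 0.2401]
eef_rot: [-2.13, 2.297, -0.004]
wrist_force: [-0.2, -0.6, -0.7]
grip_width: 0.0599
t 3.52 tcp [0.6442 0.1657 0.2401] grasp [0.6455 0.1663 0.0808] F [-0.2 -0.6 -0.7] w 0.0599
shift now-frame [0.014 0.016 0.297] shift target-frame [0.013 0.013 0.298] turn [-0.0025  0.0015  0.0004]
```

```bash
python3 -m crank '[0.014,0.016,0.2,-0.0025,0.0015,0,0.36, 0,0,0.1,0,0,0,0.36, 0,0,0,0,0,0,0.36]'
python3 - <<'E'
from h import *
need(85.6,0,(.6428,.1645,.051))
E
```

```text
t: 3.9
ee_pos: [0.6436, 0.1646, 0.2104]
eef_rot: [-2.135, 2.302, -0.001]
wrist_force: [-0.1, 0.4, 0.9]
grip_width: 0.0595
t 3.9 tcp [0.6436 0.1646 0.2104] grasp [0.6439 0.1647 0.0511] F [-0.1  0.4  0.9] w 0.0595
shift now-frame [0.002 0.008 0.001] shift target-frame [0.002 0.008 0.001] turn [-0.0006  0.0002  0.0004]
```

Positioned. I'll close and then lift.

```bash
python3 -m crank '[0,0.005,0,0,0,0,-1, 0,0,0,0,0,0,-1, 0,0,0,0,0,0,-1, 0,0,0,0,0,0,-1]' 55
python3 - <<'E'
from h import *
need(85.6,0,(.6428,.1645,.051))
E
python3 -m crank '[0,0,-0.1,0,0,0,-1, 0,0,-0.3,0,0,0,-1, 0,0,-0.5,0,0,0,-1, 0,0,-0.3,0,0,0,-1, 0,0,0,0,0,0,-1]'
python3 - <<'E'
from h import *
from plant import env
need(88,19,(.572,-.10,.17))
f=env.grab_frame("scene");cv2.imwrite("pics/s2.png",cv2.resize(f["color"][130:260,220:380],None,fx=4,fy=4,interpolation=2))
E
```

```text
t: 4.4
ee_pos: [0.6434, 0.1648, 0.2117]
eef_rot: [-2.134, 2.301, -0.002]
wrist_force: [-0.1, -0.9, -2.1]
grip_width: 0.0401
t 4.4 tcp [0.6434 0.1648 0.2117] grasp [0.6439 0.1651 0.0524] F [-0.1 -0.9 -2.1] w 0.0401
shift now-frame [0.004 0.006 0.014] shift target-frame [0.004 0.006 0.014] turn [-0.0011  0.0005  0.0004]
t: 5.03
ee_pos: [0.6427, 0.1644, 0.3368]
eef_rot: [-2.134, 2.302, -0.002]
wrist_force: [1.1, 1.0, -3.0]
grip_width: 0.0394
t 5.03 tcp [0.6427 0.1644 0.3368] grasp [0.6431 0.1645 0.1775] F [ 1.1  1.  -3. ] w 0.0394
shift now-frame [3.208 0.484 0.157] shift target-frame [ 3.065  0.614 -0.885] turn [-0.0029 -0.1053 -0.0127]
```

View pics/s2.png

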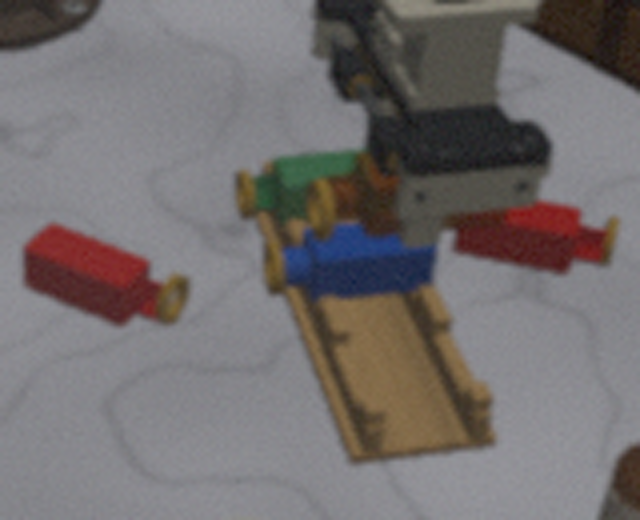

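```bash
python3 -m crank '[0.4,0.04,0,0,0,0,-1, 0.6,0.08,0,0,0,0.003,-1, 0.6,0.08,0,0,0,0.003,-1, 0.6,0.08,0,0,0,0.004,-1, 0.6,0.08,0,0,0,0.004,-1, 0.2,0.04,0,0,-0.05,0.003,-1, 0,0,0,0,-0.05,0,-1, 0,0,0,0,0,0,-1]'
python3 - <<'E'
from h import *
need(89,18,(.585,-.157,.115))
E
```

```text
t: 6.08
ee_pos: [0.5688, -0.1388, 0.3228]
eef_rot: [-1.907, 2.18, 0.327]
wrist_force: [0.1, -0.8, -2.0]
grip_width: 0.0396
t 6.08 tcp [ 0.5688 -0.1388  0.3228] grasp [ 0.5725 -0.089   0.1715] F [ 0.1 -0.8 -2. ] w 0.0396
shift now-frame [ 0.791 -0.251  0.327] shift target-frame [ 0.813 -0.165  0.328] turn [-0.0056  0.0016 -0.036 ]
```

```bash
python3 -m crank '[0.4,-0.09,0.16,-0.005,0,-0.036,-1, 0.4,-0.08,0.16,0,0,0,-1, 0,0,0,0,0,0,-1]'
python3 - <<'E'
from h import *
need(89,18,(.585,-.157,.092))
from plant import env
f=env.grab_frame("scene");cv2.imwrite("pics/s3.png",cv2.resize(f["color"][130:280,90:250],None,fx=4,fy=4,interpolation=2))
E
```

```text
t: 6.45
ee_pos: [0.5801, -0.2069, 0.2636]
eef_rot: [-2.044, 2.07, 0.32]
wrist_force: [-0.5, 0.3, -2.9]
grip_width: 0.0399
t 6.45 tcp [ 0.5801 -0.2069  0.2636] grasp [ 0.5801 -0.1588  0.1117] F [-0.5  0.3 -2.9] w 0.0399
shift now-frame [ 0.054 -0.041  0.193] shift target-frame [ 0.055 -0.04   0.193] turn [ 0.0017 -0.0023  0.0012]
```

View pics/s3.png

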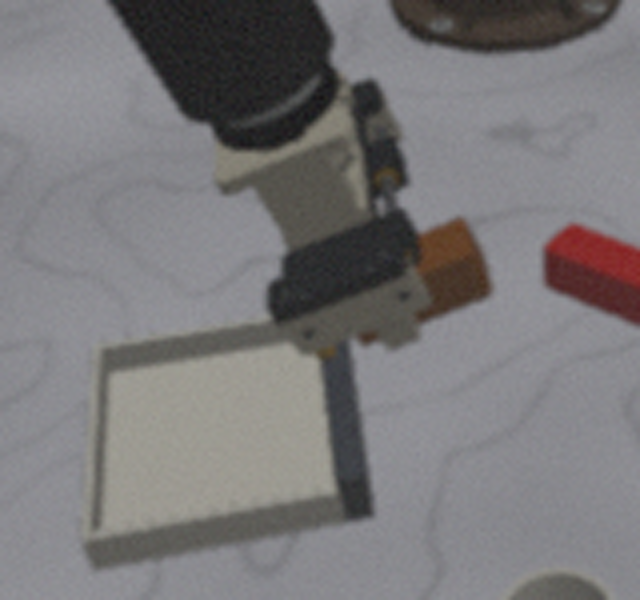

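The collar sits above the bar, at about (325,350) in the crop. I'll lower it vertically in small steps.

```bash
python3 -m crank '[0.056,0,0.17,0,-0.002,0,-1, 0,0,0,0,0,0,-1]'; python3 -m crank '[0.01,0,0.03,0,0,0,-1, 0.01,0,0.03,0,0,0,-1]'
python3 - <<'E'
from h import *
need(89,18,(.585,-.157,.085))
E
```

```text
t: 6.75
ee_pos: [0.5801, -0.2042, 0.2459]
eef_rot: [-2.045, 2.064, 0.325]
wrist_force: [0.5, 0.2, -2.6]
grip_width: 0.0398
t: 7.0
ee_pos: [0.5805, -0.2033, 0.2404]
eef_rot: [-2.046, 2.062, 0.322]
wrist_force: [0.3, -0.5, -2.0]
grip_width: 0.0395
t 7.0 tcp [ 0.5805 -0.2033  0.2404] grasp [ 0.5806 -0.1547  0.0887] F [ 0.3 -0.5 -2. ] w 0.0395
shift now-frame [ 0.039 -0.036  0.028] shift target-frame [ 0.039 -0.037  0.028] turn [ 0.0015 -0.0013  0.0028]
```

```bash
python3 -m crank '[0.04,0,0.02,0,0,0,-1, 0.015,0,0.03,0,0,0,-1]'; python3 -m crank '[0.015,0,0.03,0,0,0,-1, 0,0,0,0,0,0,-1]'
python3 - <<'E'
from h import *
need(89,18,(.585,-.157,.085))
E
```

```text
t: 7.25
ee_pos: [0.5807, -0.2072, 0.2343]
eef_rot: [-2.047, 2.062, 0.32]
wrist_force: [-0.5, 1.0, 0.2]
grip_width: 0.0398
t: 7.5
ee_pos: [0.5808, -0.2078, 0.2309]
eef_rot: [-2.046, 2.061, 0.32]
wrist_force: [0.8, 0.9, -2.3]
grip_width: 0.0399
t 7.5 tcp [ 0.5808 -0.2078  0.2309] grasp [ 0.5812 -0.1592  0.0792] F [ 0.8  0.9 -2.3] w 0.0399
shift now-frame [-0.032 -0.033 -0.048] shift target-frame [-0.033 -0.033 -0.048] turn [ 0.001  -0.0013  0.003 ]
```

```bash
python3 -m crank '[0.006,0,0.02,0,0,0,-1]' | grep -A0 -E "ee_pos|force"; python3 -m crank '[0.006,0,0.02,0,0,0,-1]'| grep -E "ee_pos|force"
python3 - <<'E'
from h import *
from plant import env
need(89,18,(.585,-.157,.085))
f=env.grab_frame("wrist");cv2.imwrite("pics/w2.png",f["color"])
E
```

```text
ee_pos: [0.5809, -0.2078, 0.2291]
--
wrist_force: [-1.2, 1.4, 0.7]
ee_pos: [0.5809, -0.2076, 0.2271]
wrist_force: [-0.1, 2.3, 1.3]
t 7.75 tcp [ 0.5809 -0.2076  0.2271] grasp [ 0.5814 -0.159   0.0754] F [-0.1  2.3  1.3] w 0.04
shift now-frame [-0.043 -0.032 -0.085] shift target-frame [-0.043 -0.032 -0.085] turn [ 0.0008 -0.0013  0.0031]
```

View pics/w2.png

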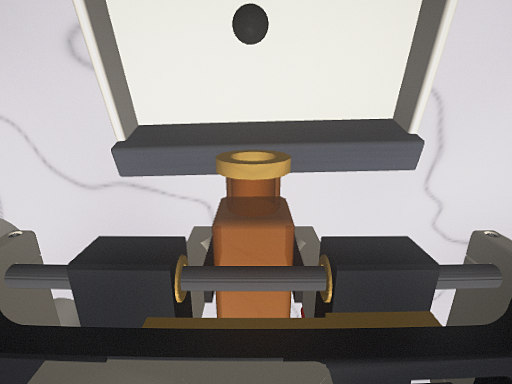

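The ball is already in the tray, seen at (250,24). The tap read about 4 N at nearly 18 degrees of tip, and the collar looks centred. I'll lift, level the bottle and go back.

```bash
python3 -m crank '[-0.1,0,-0.28,0,0,0,-1, -0.18,0,-0.55,0,0,0,-1, -0.18,0,-0.55,0,0,0,-1, 0,0,0,0,0.05,0,-1, 0,0,0,0,0.05,0.019,-1, 0,0,0,0,0,0,-1]'
python3 - <<'E'
from h import *
need(85.6,0,(.6439,.1651,.1524))
E
```

```text
t: 8.55
ee_pos: [0.5805, -0.2071, 0.375]
eef_rot: [2.135, -2.288, 0.005]
wrist_force: [-1.0, 0.4, -3.0]
grip_width: 0.0401
t 8.55 tcp [ 0.5805 -0.2071  0.375 ] grasp [ 0.5794 -0.2088  0.2157] F [-1.   0.4 -3. ] w 0.0401
shift now-frame [-3.764 -0.379  0.588] shift target-frame [-3.76  -0.346  0.633] turn [ 0.002  -0.0037  0.0024]
```

```bash
python3 -m crank '[-0.4,-0.035,0,0.002,-0.0037,0.0024,-1, -0.6,-0.055,0,0,0,0,-1, -0.6,-0.055,0,0,0,0,-1, -0.6,-0.055,0,0,0,0,-1, -0.6,-0.055,0,0,0,0,-1, -0.6,-0.055,0,0,0,0,-1, -0.3,-0.03,0.3,0,0,0,-1, 0,0,0,0,0,0,-1]'
python3 - <<'E'
from h import *
from plant import env
need(85.6,0,(.6439,.1651,.1024))
f=env.grab_frame("scene");a=cv2.resize(f["color"][120:260,260:360],None,fx=4,fy=4,interpolation=2)
g=env.grab_frame("top");b=cv2.resize(g["color"][120:240,340:440],None,fx=4,fy=4,interpolation=2)
c=np.zeros((560,800,3),np.uint8);c[:,:400]=a;c[:480,400:]=b;cv2.imwrite("pics/s4.png",c)
E
```

```text
t: 9.55
ee_pos: [0.6429, 0.1699, 0.3426]
eef_rot: [-2.135, 2.294, 0.053]
wrist_force: [-0.2, -0.5, -2.2]
grip_width: 0.0395
t 9.55 tcp [0.6429 0.1699 0.3426] grasp [0.6401 0.1747 0.1834] F [-0.2 -0.5 -2.2] w 0.0395
shift now-frame [ 0.07  -0.029  0.807] shift target-frame [ 0.047 -0.014  0.809] turn [0.0063 0.0091 0.0017]
```

View pics/s4.png

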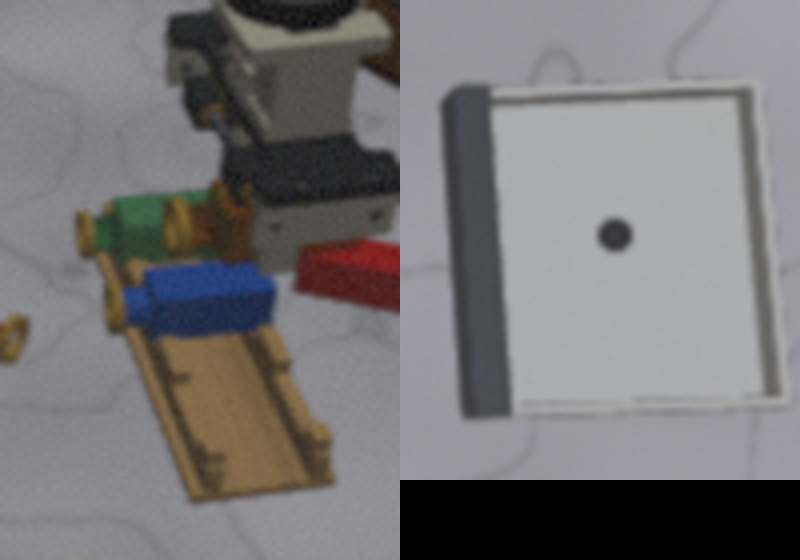

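The ball lies in the tray at about crop (615,235). The bottle is still held level above its bay. I'll correct the pose and lower it.

```bash
python3 -m crank '[0.05,-0.015,0.2,0.006,0.009,0.0017,-1, 0,0,0.4,0,0,0,-1, 0,0,0.2,0,0,0,-1, 0,0,0,0,0,0,-1]'
python3 - <<'E'
from h import *
need(85.6,0,(.6439,.1651,.0530))
E
```

```text
t: 10.15
ee_pos: [0.6469, 0.1583, 0.2686]
eef_rot: [-2.121, 2.304, -0.001]
wrist_force: [0.7, -1.1, -1.9]
grip_width: 0.04
t 10.15 tcp [0.6469 0.1583 0.2686] grasp [0.6482 0.1594 0.1093] F [ 0.7 -1.1 -1.9] w 0.04
shift now-frame [-0.061  0.04   0.563] shift target-frame [-0.065  0.035  0.563] turn [-0.0024  0.0023 -0.0019]
```

```bash
python3 -m crank '[-0.062,0.038,0.1,-0.0024,0.0023,-0.0019,-1, 0,0,0.2,0,0,0,-1, 0,0,0,0,0,0,-1]'
python3 - <<'E'
from h import *
need(85.6,0,(.6439,.1651,.0530))
E
```

```text
t: 10.52
ee_pos: [0.6448, 0.1644, 0.2415]
eef_rot: [-2.131, 2.303, -0.0]
wrist_force: [-0.0, -0.2, -1.8]
grip_width: 0.0396
t 10.53 tcp [0.6448 0.1644 0.2415] grasp [0.6453 0.1649 0.0822] F [-0.  -0.2 -1.8] w 0.0396
shift now-frame [-0.005  0.01   0.292] shift target-frame [-0.006  0.009  0.292] turn [-0.001   0.001  -0.0003]
```

```bash
python3 -m crank '[-0.005,0.012,0.08,-0.001,0.001,0,-1, 0,0,0.08,0,0,0,-1, 0,0,0.08,0,0,0,-1]' | grep -E "ee_pos|force"; python3 -m crank '[0,0,0.02,0,0,0,-1]'| grep -E "ee_pos|force"; python3 -m crank '[0,0,0.02,0,0,0,-1]'| grep -E "ee_pos|force"
python3 - <<'E'
from h import *
need(85.6,0,(.6439,.1651,.0530))
E
```

```text
ee_pos: [0.6445, 0.1658, 0.2194]
wrist_force: [-0.0, 1.0, -2.5]
ee_pos: [0.6443, 0.1658, 0.2166]
wrist_force: [-0.3, -0.5, -2.5]
ee_pos: [0.6444, 0.1658, 0.2145]
wrist_force: [0.2, -0.4, -2.6]
t 11.15 tcp [0.6444 0.1658 0.2145] grasp [0.6449 0.166  0.0552] F [ 0.2 -0.4 -2.6] w 0.04
shift now-frame [0.007 0.004 0.022] shift target-frame [0.007 0.004 0.022] turn [-0.0009  0.0005  0.    ]
```

```bash
for i in 1 2; do :; done; python3 -m crank '[0.007,0.004,0.015,-0.0009,0,0,-1]'| grep -E "ee_pos|force"; python3 -m crank '[0,0,0.015,0,0,0,-1, 0,0,0,0,0,0,-1]'| grep -E "ee_pos|force"
python3 - <<'E'
from h import *
need(85.6,0,(.6439,.1651,.0530))
E
```

```text
ee_pos: [0.6439, 0.1652, 0.2129]
wrist_force: [0.2, -0.2, -1.4]
ee_pos: [0.644, 0.1651, 0.2117]
wrist_force: [0.1, -0.0, -2.2]
t 11.53 tcp [0.644  0.1651 0.2117] grasp [0.6441 0.1654 0.0524] F [ 0.1 -0.  -2.2] w 0.0397
shift now-frame [ 0.     0.001 -0.006] shift target-frame [ 0.001  0.001 -0.006] turn [-0.0001  0.0005  0.0001]
```

Back at the grasp height. I'll release to 60 mm and rise straight up.

```bash
python3 -m crank '[0,0,0.008,0,0,0,-1, 0,0,0,0,0,0,0, 0,0,0,0,0,0,0.3, 0,0,0,0,0,0,0.36, 0,0,0,0,0,0,0.36]'; python3 -m crank '[0,0,-0.15,0,0,0,0.36, 0,0,-0.4,0,0,0,0.36, 0,0,-0.5,0,0,0,0.36, 0,0,-0.5,0,0,0,0.36, -0.5,0,-0.3,0,0,0,0.36, -0.5,0,0,0,0,0,0.36, -0.5,0,0,0,0,0,0.36, -0.5,0,0,0,0,0,0.36, 0,0,0,0,0,0,0.36]'
python3 - <<'E'
from h import *
from plant import env
f=env.grab_frame("scene");g=env.grab_frame("top")
np.savez("top1.npz",**{k:np.array(v) for k,v in g.items()})
c2=cv2.resize(f["color"][160:250,270:350],None,fx=5,fy=5,interpolation=2);c1=cv2.resize(g["color"][120:270,145:225],None,fx=4,fy=4,interpolation=2)
c=np.zeros((600,720,3),np.uint8);c[:,:320]=c1;c[:450,320:]=c2
cv2.imwrite("pics/s5.png",np.clip(c*1.5,0,255).astype(np.uint8))
h=cv2.cvtColor(g["color"],cv2.COLOR_BGR2HSV);m=cv2.inRange(h,(0,0,0),(180,255,75));k=np.zeros_like(m);k[145:215,375:425]=m[145:215,375:425]
C=max(cv2.findContours(k,0,2)[0],key=cv2.contourArea);(u,v),r=cv2.minEnclosingCircle(C);print("ball",u,v,r,plane((u,v),g,.0155))
for n in("top0","top1"):
    hh=cv2.cvtColor(np.load(n+".npz")["color"],cv2.COLOR_BGR2HSV)
    for nm,lo,hi in(("amber",(9,140,95),(14,255,255)),("blue",(105,150,50),(130,255,255)),("green",(45,80,30),(90,255,255))):
        m=cv2.inRange(hh,lo,hi);q=np.zeros_like(m);q[130:270,145:205]=m[130:270,145:205];C=max(cv2.findContours(q,0,2)[0],key=cv2.contourArea);print(n,nm,np.round(cv2.minAreaRect(C)[0],1),np.round(cv2.minAreaRect(C)[1],1))
E
```

```text
t: 12.15
ee_pos: [0.6446, 0.1654, 0.2122]
eef_rot: [-2.133, 2.302, -0.0]
wrist_force: [-0.1, 0.5, 0.6]
grip_width: 0.0592
t: 13.28
ee_pos: [0.6592, 0.3681, 0.4157]
eef_rot: [-2.124, 2.297, -0.003]
wrist_force: [0.1, -0.4, -1.0]
grip_width: 0.0592
ball 393.21429443359375 178.2142791748047 3.3090157508850098 [ 0.58181355 -0.27664777  0.0155    ]
top0 amber [180.6 149.7] [39.3 16.6]
top0 blue [177.2 192.3] [40.8 17.4]
top0 green [173.3 235.4] [40.9 17.8]
top1 amber [180.5 149.3] [39.3 16.7]
top1 blue [177.2 192.2] [40.8 17.4]
top1 green [173.3 235.6] [40.9 17.5]
```

View pics/s5.png

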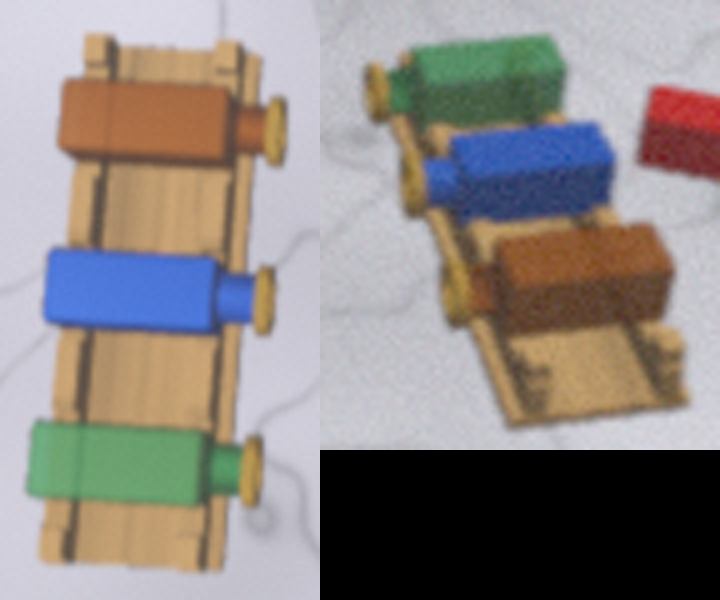

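The amber bottle is back in its bay within 0.5 px of its start in the top view, and its collar is centred. The ball is in the tray, and blue and green have not moved. I'll hand in.

```bash
python3 -c "
from plant import env
print(env.hand_in())"
```

```text
the job is handed in; nothing more can be done
None
```

I took the amber bottle from the rack, tipped it about 18° mouth down and pressed its collar onto the knocking bar. The wrist read about 3–4 N there. The ball dropped into the tray, and I laid the bottle back in its bay and handed in at about 13.4 s.

**Last checks:**
- **Ball:** in the top view it lies at about (0.582, −0.277), roughly 80 mm inside the tray from the bar.
- **Bottles:** the amber bottle is within 0.5 px (about 1 mm) of its starting place and looks level, with its collar centred. The blue and green bottles have moved 0.2 px or less.
- **Gripper:** it is clear of everything.

**What did not match or was not checked:**
- **Tap height:** the first contact came about 7 mm lower than I had calculated. The force readings were noisy, at about ±1 N.
- **Exact moment of release:** I did not see the ball drop. It was already in the tray when I looked after the last press.
- **Tip angle:** it comes from the tool pose. I did not measure the bottle's own angle during the tap.

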